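Hang the solder reel in the bench stand

TASK

Take the solder reel with the long axle, the only one that spans the stand, and lower it into the two open slots of the reel stand until both ends of the axle are fully home at the bottom of their slots, then let go. Set it down rather than letting it fall in, and leave the reel with the short axle lying in its rest.

Things in the scene. Friction and masses are not known exactly. Their poses are not given: they have to be found in the camera images.
- reel: Wide solder reel, 0.4 kg: metal wound core 45 mm dia, 50 mm long, between blue flanges 72 mm dia, 5 thick; fixed steel axle 10 mm dia, 150 long. Origin mid-axle, y along axle, either way round. Lies level in a fixed black rest, axle 40 mm above bench; rest's ridges: 12 mm high, to 31 mm either side of axle line. Grip from above on the core, between the flanges, closing square to the axle.
- short_reel: Narrow solder reel, to be left in its rest: same build and 72 mm flanges, but only 32 mm over the flanges and its axle 76 mm long, too short for the stand. Origin: middle of the axle, 40 mm above the bench; y axis along the axle. It lies in a black rest like the other one.
- stand: Reel stand, fixed: dark base plate 130 (x) x 170 (y) x 8 mm, two aluminium cheeks 8 thick, 56 wide (x), centred at y = +-61 mm. Each has a slot open at the top: 14 mm wide, floor 55 mm above bench, straight to 71 mm, then flaring to 42 mm wide at the cheek's top, 89 mm above bench. Origin: underside centre of the plate, on the bench; z up, y along the line through both slots.
- seat (a point): The point midway between the two slots, 60 mm above the bench, straight above the stand's origin, axes as the stand's: where the middle of the axle lies when both ends are at the bottom of their slots.
Mind the look-alikes: they are no part of the job. What is shaped like the reel but orange is not meant.

How it is judged (in metres and radians):
At the end, for the whole second after the job is handed in: The long-axled reel rests in the stand, both axle ends at the bottom of their slots: axle middle within 4 mm in height, 6 mm across and 18 mm along the axle of the seat, axle within 4 degrees of the stand's y axis; the short-axled reel within 30 mm of its start (z of reel in the frame of seat between -0.004 and 0.004 m and x of reel in the frame of seat between -0.006 and 0.006 m and y of reel in the frame of seat between -0.018 and 0.018 m and angle between the y axis of reel and the y axis of stand, either way round below 0.07 rad and linear speed of reel below 0.03 m/s and distance of short_reel from where it was at the start of the episode below 0.03 m); the robot touches nothing.
It fails at once if the reel is let fall into the stand (faster than 0.8 m/s within 50 mm of its seat) (distance between reel and seat below 0.05 m and linear speed of reel above 0.8 m/s).
It fails at once if the short-axled reel is moved more than 30 mm from where it lay (distance of short_reel from where it was at the start of the episode above 0.03 m).
It also fails if it takes over 38 s, if anything falls off the work surface, if the arm or the gripper's body presses on something with over 40 N, if the wrist force passes 120 N, or if a joint passes its speed limit or range.

ROBOT

A 6-joint arm with a two-finger parallel gripper is mounted at the origin on the work surface. World frame = base frame: x ahead of the robot, y to its left, z up, the work surface at z = 0. Lengths are in mm, angles in rad, forces in N, time in s.
With the tool pointing down it reaches from about 275 to 825 mm from the base axis. Payload 5.2 kg.
Tool frame: the origin (TCP) lies at the very end of the fingers, on their centre line; the grasp point (between the pads) lies 19 mm behind it; z points along the fingers, y is the line along which they close (so a half turn about z gives the same grasp; the last joint's range is limited). The gripper opens to 93 mm and grips with 3 to 60 N. Pads are 15 mm wide; open, the fingers measure 128 mm over their backs; the gripper's body (75 mm by 188 mm) begins 65 mm behind the grasp point.
Start: joints at [1.047, 0.259, 1.535, -0, 1.348, -0.203], TCP at [173.407, 521.953, 218.653] pointing down, gripper open.
Joint ranges: [-3.14, 3.14], [-0.91, 2.08], [0.19, 2.58], [-1.22, 4.36], [0.22, 2.71], [-3.12, 3.12]. Speed limits (rad/s): [2.57, 2.57, 3.14, 3.14, 3.14, 3.14].

INTERFACE

Orientations are given as [roll, pitch, yaw] about the fixed x, y, z axes, in that order (R = Rz(yaw) Ry(pitch) Rx(roll)).
In Python, from bench import robot gives the robot as it stands. The module is installed in compiled form; this text tells all that it offers. Calls block until the motion is done:
- robot.move_ptp(position, orientation): joint-space move of the TCP to a pose.
- robot.move_linear(position, ori=None, speed=150, f_stop=None): straight line of the TCP; ori=None keeps the orientation; speed is the mean speed in mm/s. With f_stop (N) it stops when the force on the tool has changed by that much, and returns True; else False.
- robot.move_j(angles): joint-space move.
- robot.move_gripper(opening): opening from 0.0 (shut) to 1.0 (fully open); the grip force is fixed at half the most; returns when the fingers have stopped.
- robot.sleep(seconds).
- robot.inverse_kinematics(position, orientation): joint angles nearest the present ones, or None.
- robot.get_image(name): name is "side" or "top" or "wrist"; returns a dict with "img" (420x560x3 uint8, blue, green, red), "fovy" (degrees; the focal length in pixels is half the picture's height over the tangent of half this angle, whatever the lens; pixels are square), "cx", "cy" (the principal point, pixels), "eye" and "orientation" of the camera in the world. Camera axes: x right, y down, z forward; pixel columns grow to the right and rows downward; lengths in mm; the calibration is good to about 2 mm. A picture is of the moment at which its call begins. There is no depth.
A pose or a line that the arm cannot do raises robot.MotionError and nothing moves.
- robot.hand_in(): hands the job in; it is judged then, once.
Readings, each from a call of its own:
- robot.current_t(): time.
- robot.current_qpos(): joint angles.
- robot.current_joint_vel(): joint speeds.
- robot.current_joint_efforts(): joint torques, N m.
- robot.current_tcp_pos(): TCP position.
- robot.current_eef_rot(): TCP orientation.
- robot.current_contact_force(): force on the tool from outside, world axes, zero at the start.
- robot.current_ft_torque(): the same for the moment, N m.
- robot.current_gripper_width(): opening from 0.0 (shut) to 1.0 (fully open).
- robot.current_finger_force(): force on a finger pad.
Only numpy, scipy, OpenCV 4.12 (cv2) and the standard library are available. Lean on these libraries where they do the work, as an engineer would, in place of code of your own. Each camera call takes 0.05 s, during which the arm holds its last target. There are 200 camera calls.

## Working session

There is one attempt and no reset: what is moved stays moved. The work goes in short steps, each a Python script; the robot and the scene stay as the last script left them, time stands still between calls to the robot, and variables do not carry over. Pictures are saved under pics/ and viewed, at most 10 in all, crops included, and the job is handed in when it is done.

```bash
mkdir -p pics
python3 - <<'E'
from bench import robot
import cv2,pickle
d={}
for n in("top","side"):
    r=robot.get_image(n);d[n]=r;cv2.imwrite(f"pics/{n}0.png",r["img"])
    print(n,{k:v for k,v in r.items() if k!="img"})
pickle.dump(d,open("d0.pkl","wb"));print(robot.current_t(),robot.current_eef_rot())
E
```

```text
top {'fovy': 55.654195823270506, 'cx': 285.6933035082005, 'cy': 206.14857289870284, 'eye': array([272.54101898, -61.61621466, 914.15930921]), 'orientation': array([-2.96652237, -0.02507358, -1.59671198])}
side {'fovy': 44.44028055676849, 'cx': 276.0902468376657, 'cy': 208.78668555632322, 'eye': array([   -9.01722242, -1030.39547474,   875.62553045]), 'orientation': array([-2.23069206,  0.0047321 , -0.42581674])}
0.1 [-3.13997797e+00 -3.35428139e-04  2.82082735e+00]
```

View pics/top0.png

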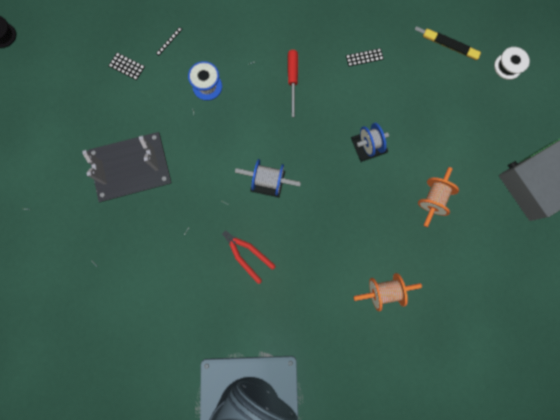

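View pics/side0.png

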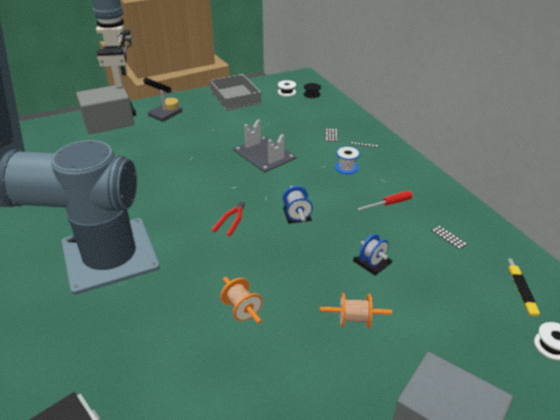

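The top view shows two blue-flanged reels with axles. One is at (268,178), with its axle running from (236,171) to (300,184) and a wide core. The other is at (373,140), narrow with a short axle. Two orange look-alikes lie at (440,195) and (388,292), and a blue and white spool with no axle stands at (205,80). The stand is at (130,167). The long axle and wide core fit the reel at (268,178), and I'll confirm that in a crop.

```bash
cat > h.py <<'E'
import numpy as np,cv2
from scipy.spatial.transform import Rotation as R
def ray(c,uv,z):
    f=c["img"].shape[0]/2/np.tan(np.radians(c["fovy"])/2)
    d=R.from_euler("xyz",c["orientation"]).apply([(uv[0]-c["cx"])/f,(uv[1]-c["cy"])/f,1])
    e=np.array(c["eye"]);return e+d*(z-e[2])/d[2]
def proj(c,p):
    f=c["img"].shape[0]/2/np.tan(np.radians(c["fovy"])/2)
    q=R.from_euler("xyz",c["orientation"]).inv().apply(np.array(p)-c["eye"])
    return np.array([c["cx"],c["cy"]])+f*q[:2]/q[2]
def hsv(c): return cv2.cvtColor(c["img"],cv2.COLOR_BGR2HSV)
E
python3 - <<'E'
from h import *;import pickle
d=pickle.load(open("d0.pkl","rb"));t=d["top"];im=t["img"]
cv2.imwrite("pics/crop1.png",np.hstack([cv2.resize(im[y:y+75,x:x+95],None,fx=4.2,fy=6 and 4.2,interpolation=cv2.INTER_CUBIC) for x,y in((222,140),(330,105))]))
H=hsv(t)
# axle of long reel: low saturation pixels
m=np.zeros(H.shape[:2],np.uint8);s=np.s_[150:205,228:308]
m[s]=((H[s][...,1]<60)&(H[s][...,2]>90))*255
p=np.argwhere(m)[:,::-1].astype(np.float32)
vx,vy,x0,y0=cv2.fitLine(p,cv2.DIST_HUBER,0,.01,.01).ravel()
tt=(p-[x0,y0])@[vx,vy];A=[np.array([x0,y0])+k*np.array([vx,vy]) for k in(tt.min(),tt.max())]
a,b=[ray(t,q,40) for q in A];print("axle px",A,a,b,"len",np.linalg.norm(a-b),"mid",(a+b)/2,"ang",np.degrees(np.arctan2(*(b-a)[[1,0]])))
# stand plate
m=np.zeros(H.shape[:2],np.uint8);s=np.s_[120:212,75:185]
m[s]=((H[s][...,1]<70))*255
m=cv2.morphologyEx(m,cv2.MORPH_OPEN,np.ones((5,5)))
c=max(cv2.findContours(m,0,2)[0],key=cv2.contourArea)
bx=cv2.boxPoints(cv2.minAreaRect(c));print(bx)
w=np.array([ray(t,q,8) for q in bx]);print(w,w.mean(0),[np.linalg.norm(w[i]-w[i-1]) for i in range(4)])
E
```

```text
axle px [array([234.63666, 169.68112], dtype=float32), array([300.24615, 183.86111], dtype=float32)] [512.78923678  25.75654908  40.        ] [ 476.94172696 -121.70488214   40.        ] len 151.75611241684345 mid [494.86548187 -47.97416653  40.        ] ang -103.6634245385676
[[ 80.383965 150.41794 ]
 [158.50377  130.21454 ]
 [172.13708  182.93005 ]
 [ 94.01729  203.13345 ]]
[[575.00393973 388.75100525   8.        ]
 [621.77021139 208.8175811    8.        ]
 [492.59848937 173.66419836   8.        ]
 [448.66278237 350.06765253   8.        ]] [534.50885571 280.32510931   8.        ] [np.float64(132.13057867432715), np.float64(185.91159536803175), np.float64(133.86969069716224), np.float64(181.79253282828654)]
```

View pics/crop1.png

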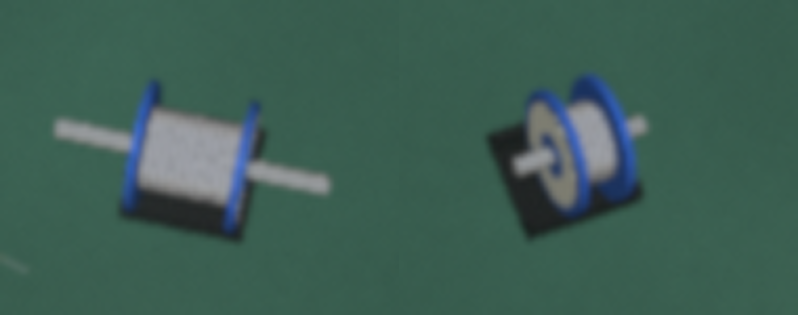

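The crop confirms it. The left reel (top-image pixel 268,178) has a wide core and long axle ends, and the measured length is 152 mm, so it is the target. The right one (373,140) is the short reel. Next I'll look from the wrist camera over the stand and then over the reel.

Run:
```python
from h import *;from bench import robot;import pickle
d={}
for n,p,y in(("stand",[500,265,330],104.6),("reel",[470,-48,260],76.34)):
    robot.move_ptp(p,[np.pi,0,np.radians(y)]);robot.sleep(.3)
    r=d[n]=robot.get_image("wrist");cv2.imwrite(f"pics/w_{n}.png",r["img"])
    print(n,{k:v for k,v in r.items() if k!="img"},robot.current_t(),robot.current_tcp_pos(),robot.current_qpos())
pickle.dump(d,open("d1.pkl","wb"))
cv2.imwrite("pics/w.png",cv2.resize(np.hstack([d["stand"]["img"],d["reel"]["img"]]),(800,300)))
```

```text
stand {'fovy': 64.2179351710368, 'cx': 274.22443112312556, 'cy': 204.30682181624204, 'eye': array([480.17006218, 336.53565104, 495.69598487]), 'orientation': array([ 2.87226546e+00, -1.24980300e-03,  2.56785817e-01])} 2.0333 [499.67272864 265.51345293 329.93770429] [2.91316546e-01 2.40036806e-01 1.29277682e+00 3.73276888e-05
 1.60890809e+00 3.54624196e-02]
reel {'fovy': 64.2179351710368, 'cx': 274.22443112312556, 'cy': 204.30682181624204, 'eye': array([486.72472493,  23.94764092, 425.89526988]), 'orientation': array([ 2.87302322e+00, -1.75170497e-03, -2.36221617e-01])} 3.6083 [470.20274774 -47.4450949  260.06902153] [-3.37268654e-01  9.06741352e-02  1.63937731e+00  6.36736602e-05
  1.41138081e+00 -1.00074696e-01]
```

View pics/w.png

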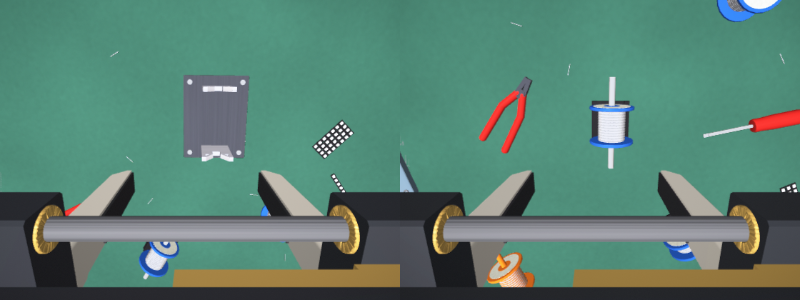

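The wrist views show the stand plate at full-resolution pixels of about (256–350, 105–220), with four corner screws. The reel's axle is vertical at about x=297, y=108–235, with room around it on both sides. Now I'll measure both.

Run:
```python
from h import *;import pickle
d=pickle.load(open("d1.pkl","rb"))
def rect(c,s,cond,z,k):
    H=hsv(c);m=np.zeros(H.shape[:2],np.uint8);m[s]=cond(H[s])*255
    m=cv2.morphologyEx(m,cv2.MORPH_OPEN,np.ones((k,k)));q=max(cv2.findContours(m,0,2)[0],key=cv2.contourArea)
    return m,q
c=d["stand"];H=hsv(c)
m,q=rect(c,np.s_[90:235,240:370],lambda h:h[...,1]<75,8,5)
bx=cv2.boxPoints(cv2.minAreaRect(q));w=np.array([ray(c,p,8) for p in bx]);print(bx.round(1),w.round(1),w.mean(0),[round(np.linalg.norm(w[i]-w[i-1]),1) for i in range(4)])
# plate's straight edges on world plane from contour rows/cols
P=np.argwhere(m)[:,::-1]
L=[(x:=P[P[:,1]==r][:,0]).min()-.5 for r in range(115,195)];Rr=[P[P[:,1]==r][:,0].max()+.5 for r in range(115,195)]
T=[P[P[:,0]==k][:,1].min()-.5 for k in range(264,345)]
rows=np.arange(115,195)
def ln(us,vs):
    W=np.array([ray(c,p,8)[:2] for p in zip(us,vs)],np.float32);f=cv2.fitLine(W,cv2.DIST_HUBER,0,.01,.01).ravel();return f,np.degrees(np.arctan2(f[1],f[0]))
for n,l in(("L",ln(L,rows)),("R",ln(Rr,rows)),("T",ln(range(264,345),T))):print(n,l)
# screws
for a,b in((265,115),(340,115),(265,213),(340,213)):
    s=H[b-9:b+9,a-9:a+9];mm=(s[...,2]>np.median(s[...,2])+50);y,x=np.argwhere(mm).mean(0);print("screw",x+a-9,y+b-9,ray(c,(x+a-9,y+b-9),9))
c=d["reel"];m,q=rect(c,np.s_[100:240,255:340],lambda h:(h[...,1]<60)&(h[...,2]>100),40,3)
P=np.argwhere(m)[:,::-1];ys=P[:,1];print("axle rows",ys.min(),ys.max())
ce=[];
for r in list(range(ys.min()+2,ys.min()+25))+list(range(ys.max()-18,ys.max()-2)):
    x=P[ys==r][:,0]
    if np.ptp(x)<16: ce.append(ray(c,(x.mean(),r),42)[:2])
f=cv2.fitLine(np.array(ce,np.float32),cv2.DIST_HUBER,0,.01,.01).ravel()
u=[P[ys==r][:,0].mean() for r in(ys.min(),ys.max())]
a,b=ray(c,(u[0],ys.min()-.5),40),ray(c,(u[1],ys.max()+.5),40)
print(a,b,np.linalg.norm(a-b),(a+b)/2,"ang",np.degrees(np.arctan2(f[1],f[0])),f)
big=cv2.hconcat([cv2.resize(i,(400,480),interpolation=2) for i in(d["stand"]["img"][90:240,245:370],d["reel"]["img"][95:245,237:362])]);cv2.imwrite("pics/crop2.png",big)
```

```text
[[257. 105.]
 [348. 105.]
 [348. 225.]
 [257. 225.]] [[455.1 339.6   8. ]
 [578.1 371.9   8. ]
 [633.1 203.3   8. ]
 [497.7 167.8   8. ]] [541.0193512  270.67013018   8.        ] [np.float64(177.0), np.float64(127.2), np.float64(177.3), np.float64(140.0)]
L (array([ 2.4031933e-01, -9.7069389e-01,  4.7114615e+02,  2.7192966e+02],
      dtype=float32), np.float32(-76.094604))
R (array([ 2.4659531e-01, -9.6911854e-01,  5.9646613e+02,  3.0481583e+02],
      dtype=float32), np.float32(-75.72386))
T (array([9.7133487e-01, 2.3771526e-01, 5.1419153e+02, 3.5512274e+02],
      dtype=float32), np.float32(13.751731))
screw 265.16279069767444 114.32558139534883 [469.27234757 330.32299701   9.        ]
screw 339.2708333333333 115.20833333333333 [570.3280247  355.61855418   9.        ]
screw 265.1578947368421 212.78947368421052 [504.94951469 190.32528579   9.        ]
screw 333.8611111111111 213.38888888888889 [606.22696675 215.89362841   9.        ]
axle rows 108 235
[513.09097725  22.76957482  40.        ] [ 478.02498881 -124.0622461    40.        ] 150.96094587366326 [495.55798303 -50.64633564  40.        ] ang 76.38988 [ 2.3531377e-01  9.7191948e-01  4.9802423e+02 -3.9043762e+01]
```

View pics/crop2.png

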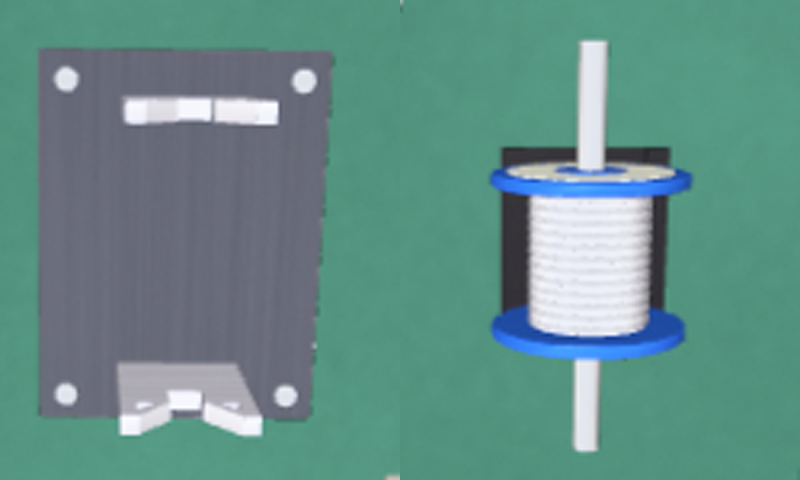

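The four screws form a 104×144 mm rectangle centred at (537.7, 273.0) with yaw 14.2°. The reel's mid-axle is at about (495.5, −50) and its axle lies at 76.4°. Next is the grasp.

Run:
```python
from h import *;from bench import robot;import pickle
c=pickle.load(open("d1.pkl","rb"))["stand"]
a,b=ray(c,(305.6,123.75),55),ray(c,(302.8,215),55);print("slots",a,b,(a+b)/2,np.linalg.norm(a-b),np.degrees(np.arctan2(*(a-b)[[1,0]])))
o=[np.pi,0,np.radians(76.4)]
robot.move_ptp([495.4,-50,130],o)
print(robot.move_linear([495.4,-50,21.5],speed=90,f_stop=10),robot.current_tcp_pos())
f0=robot.current_contact_force()
robot.move_gripper(0.0)
print(robot.current_gripper_width()*93,robot.current_finger_force(),f0,robot.current_contact_force(),robot.current_tcp_pos(),robot.current_t())
```

```text
slots [523.28864584 332.76748499  55.        ] [553.58299698 214.21807634  55.        ] [538.43582141 273.49278066  55.        ] 122.35893920905093 104.33470551879739
False [495.86806446 -50.13044324  22.02031972]
43.52460788093735 29.999925792217255 [ 0.21272635  0.44261406 -0.26095489] [-6.61785012e-05 -3.26805891e-01 -3.99454120e-01] [495.48878793 -50.04017775  21.49791329] 6.4
```

The grasp held: opening 43.5 mm, finger force 30 N. The slot floors independently give (538.4, 273.5) at 14.3°, which agrees with the screws. Next I'll lift, carry it over the stand and check.

Run:
```python
from h import *;from bench import robot;import pickle
robot.move_linear([495.4,-50,150],speed=100)
print("lifted",robot.current_contact_force(),robot.current_gripper_width()*93)
robot.move_ptp([538.1,273.3,150],[np.pi,0,np.radians(104.25)]);robot.sleep(.4)
print(robot.current_tcp_pos(),robot.current_gripper_width()*93,robot.current_contact_force(),robot.current_ft_torque(),robot.current_t())
d={n:robot.get_image(n) for n in("wrist","side","top")};pickle.dump(d,open("d2.pkl","wb"))
s=d["side"]["img"];cv2.imwrite("pics/held.png",np.hstack([cv2.resize(d["wrist"]["img"],(400,300)),cv2.resize(s[85:205,180:340],(400,300),interpolation=2)]))
```

```text
lifted [-0.06627682 -1.35644501 -6.05415648] 43.02504111469734
[538.38130057 272.6757794  150.10970889] 43.413420801713464 [-1.05335566  0.05460582 -5.11734467] [-0.07436298  0.07842083 -0.03510984] 9.4667
```

View pics/held.png

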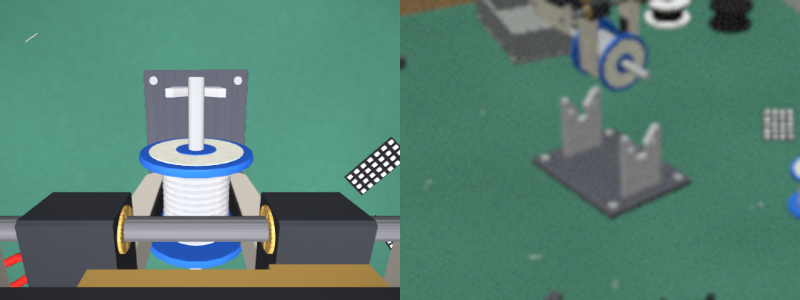

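The held reel's axle, at wrist column 196 of the half-size picture, lines up with the far cheek, centred at 195.5. The side view shows the axle level above the slots. Now I'll lower it.

Run:
```python
from h import *;from bench import robot
p=[538.1,273.3]
def st(n,r):print(n,r,np.round(robot.current_tcp_pos(),1),np.round(robot.current_contact_force(),1),np.round(robot.current_ft_torque(),2),robot.current_t())
r=robot.move_linear(p+[62],speed=60,f_stop=10);robot.sleep(.2);st("mid",r)
if not r:
    r=robot.move_linear(p+[39],speed=15,f_stop=8);st("low",r)
```

```text
mid False [538.3 273.3  62.3] [-0.3 -0.2 -4.3] [-0.05  0.04  0.03] 11.4333
low True [538.1 273.3  41.4] [0.4 0.1 5.7] [-0.04  0.08  0.03] 12.6917
```

Contact came at TCP z=41.4, where 41.5 was expected, with no side force, so the axle is seated. I'll release, retreat and check.

Run:
```python
from h import *;from bench import robot
robot.move_gripper(1.0);robot.sleep(.2)
print(np.round(robot.current_contact_force(),1),robot.current_gripper_width())
robot.move_linear([538.1,273.3,150],speed=80)
robot.move_ptp([490,262,330],[np.pi,0,np.radians(104.25)]);robot.sleep(.3)
w=robot.get_image("wrist");robot.move_ptp([300,350,300],[np.pi,0,np.radians(104.25)]);robot.sleep(.2)
t=robot.get_image("top");s=robot.get_image("side")["img"]
H=hsv(w);P=np.argwhere((H[95:240,245:365,1]<60)&(H[95:240,245:365,2]>130))
cv2.imwrite("pics/end.png",np.hstack([cv2.resize(i,(266,300),interpolation=2) for i in(w["img"][75:245,220:370],s[100:190,220:300],t["img"][100:220,60:166])]))
import pickle;pickle.dump(w,open("w3.pkl","wb"));print(robot.current_t(),robot.current_contact_force())
```

```text
[ 0.2 -0.3 -0.4] 1.001491186795814
17.65 [-0.17330178  0.30986003  0.3173448 ]
```

View pics/end.png

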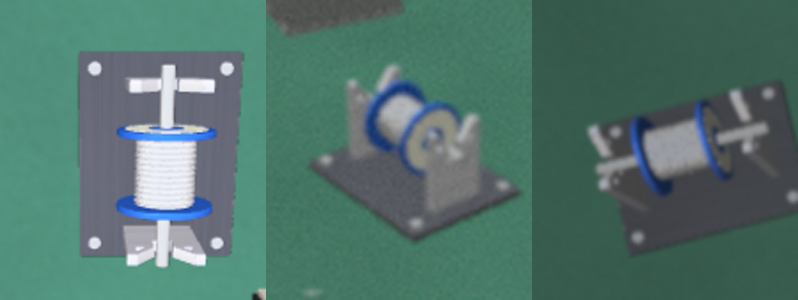

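The three views show the reel centred between the cheeks, with both axle ends down in their slots and the gripper clear.

```bash
python3 -c "
from bench import robot
print(robot.hand_in())"
```

```text
the job is handed in; nothing more can be done
None
```

The long-axled reel was lowered into the stand until both axle ends were at the bottom of their slots, then released; I never went near the short-axled reel, and the job is handed in at about 18 s of the 38 s allowed, with no verdict returned.

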